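# Stand the fallen parts bin back up against the bench rail

## Task

The empty blue parts bin in front of the steel bin rail has been knocked onto its side: push its upper edge over with your fingertips so that it stands upright on its base again, then push it gently along the bench until its far wall is flush against the rail, in the gap between the full bin and the carton. Only push the bin, do not grip it or lift it: the bottom edge it tips over stays down on the bench. Leave the full bin, the carton, the motor and the wrench where they are.

Things in the scene. Friction and masses are not known exactly. Their poses are not given: they have to be found in the camera images.
- bin: empty open blue bin, 0.25 kg, 120 (own x) x 180 (own y) x 80 mm high (own z), walls 6 mm. Origin: centre of the base's underside; own z points out of the mouth. Starts lying on its long -x wall (white card there): own x up, mouth roughly towards the robot, base towards the rail, 120 mm high, origin 60 mm above the bench. Stood up, own +x points to the rail
- bin_heel (a point): middle of the bin's heel, the 180 mm edge between base and -x wall (bin frame: -60, 0, 0 mm); on the bench at the start and the edge about which the bin tips. Pushed at the top, away from the robot, the bin passes its balance at about 25 degrees and then falls onto its base by itself
- bin_rail: the bin rail: a fixed steel angle along the back of the bench, 800 mm long (own y), upright leg 40 mm high. Origin: middle of the face turned to the robot, at bench height; own x points away from the robot, square to the face; the bins stand on its -x side
- full_bin: a second blue bin of the same size (120 x 180 x 80 mm), standing upright against the rail on one side of the gap, loaded with small motors whose shafts reach to 80 mm, 1.5 kg; origin at the centre of its underside. To be left alone
- carton: open cardboard carton of bolts, 110 x 130 x 75 mm, 0.9 kg, near the rail on the other side of the gap; origin at the centre of its underside. To be left alone
- motor: small steel motor standing shaft up on the bench to one side of the fallen bin, 55 mm across, 60 mm high (86 mm with shaft); origin at the centre of its underside. To be left alone
- wrench: three-armed steel socket wrench lying flat on the bench to one side of the fallen bin, arms 95 mm long, 20 mm thick; origin on the bench under its centre. To be left alone

How it is judged (in metres and radians):
At the end, for the whole second after the job is handed in: the bin stands upright on its base on the bench (within 3 degrees), at rest, in the gap between its neighbours, its far wall against the rail (middle of the wall within 6 mm, square within 3 degrees) (angle between bin's own z axis and vertical below 0.06 rad and height (world z) of bin below 0.006 m and x of bin in the frame of bin_rail between -0.066 and -0.05 m and angle between the x axis of bin and the x axis of bin_rail, either way round below 0.055 rad and y of bin in the frame of bin_rail between -0.17 and 0.17 m and linear speed of bin below 0.02 m/s); the robot touches nothing.
It fails at once if the bin was lifted, carried or turned over the wrong way: its heel edge rose more than 25 mm off the bench (height (world z) of bin_heel above 0.025 m).
It fails at once if the bin was gripped or rammed: the fingers bore on it with more than 35 N (contact force between the fingers and bin above 35 N).
It fails at once if the full bin or the carton was moved more than 15 mm (distance of any of full_bin, carton from where it was at the start of the episode above 0.015 m).
It fails at once if the motor or the wrench was moved more than 15 mm (distance of any of motor, wrench from where it was at the start of the episode above 0.015 m).
It fails at once if the motor was knocked over (angle between motor's own z axis and vertical above 0.5 rad).
It also fails if it takes over 58 s, if anything falls off the work surface, if the arm or the gripper's body presses on something with over 40 N, if the wrist force passes 120 N, or if a joint passes its speed limit or range.

## Robot

A 6-joint arm with a two-finger parallel gripper is mounted at the origin on the work surface. World frame = base frame: x ahead of the robot, y to its left, z up, the work surface at z = 0. Lengths are in m, angles in degrees, forces in N, time in s.
With the tool pointing down it reaches from about 0.25 to 0.725 m from the base axis. Payload 9.7 kg.
Tool frame: the origin (TCP) lies between the finger pads; the fingertips stand 25 mm ahead of it and the grasp point (between the pads) lies 6 mm ahead of it; z points along the fingers, y is the line along which they close (so a half turn about z gives the same grasp; the last joint's range is limited). The gripper opens to 85 mm and grips with 20 to 120 N. Pads are 22 mm wide; open, the fingers measure 114 mm over their backs; the gripper's body (76 mm by 85 mm) begins 54 mm behind the grasp point. The pads swing forward as they close: fully open they stand 13 mm farther back than shut.
Start: joints at [-72.307, 4.979, 10.078, 95.1, 0, 90], TCP at [0.167, -0.524, 0.256] pointing down, gripper open.
Joint ranges: [-179.16, 179.16], [-48.56, 103.87], [-65.8, 70.77], [-126.05, 130.52], [-82.76, 87.17], [-180, 180]. Speed limits (degrees/s): [127.2, 127.2, 147.25, 180, 180, 180].

## Interface

Orientations are given as [roll, pitch, yaw] about the fixed x, y, z axes, in that order (R = Rz(yaw) Ry(pitch) Rx(roll)).
In Python, from workcell import bot gives the robot as it stands.
- The arm moves only by the shell command python3 drive.py FILE [FORCE], which reads ROWS from the file FILE. ROWS is a JSON object whose key "offsets" holds a list of rows, 1 to 5 of them, each of 5 numbers: dx, dy, dz in cm, then a turn about the tool's z in units of 2 degrees, then the finger opening in m; each row is the pose to reach, as a shift and turn from the pose commanded when the command began, along the tool's axes at that moment; what a row does not reach only later rows make up. A row lasts 1/12 s, in which the tool goes at most 0.0417 m and 7.16 degrees, less where a joint would pass 70% of its speed; a pose out of reach is approached as far as the arm can. The fingers move at their own pace and stop on an object; FORCE is the grip in N (left out, the last holds). Time passes only in rows, so rows that do not move let the fingers close. It prints the time, the measured TCP pose, the force, the opening and the grip force at its end. Input that does not fit is refused with a message, and nothing moves.
- bot.get_obs(): the state, without advancing time (a new reading comes with each control period).
- bot.camera(name): name is "scene" or "top" or "wrist"; returns the picture (400x640x3 uint8, blue, green, red); there is no depth.
- bot.camera_info(name): a dict with "mtx" (3x3 intrinsics, pixels), "extrinsics" (4x4, takes a point from camera to world coordinates). Camera axes: x right, y down, z forward; pixel columns grow to the right and rows downward; lengths in m; the calibration is good to about 2 mm. A picture is of the moment at which its call begins: read the wrist's pose just before it. camera_info takes no time and is no camera call; for the wrist camera it gives the pose at the moment of the call.
- bot.job_done(): hands the job in; it is judged then, once.
The state is a dict: "time": time; "q": joint angles; "qd": joint speeds; "joint_efforts": joint torques, N m; "ee_pos": TCP position; "tcp_rot": TCP orientation; "wrist_force": force on the tool from outside, world axes, zero at the start; "torque": the same for the moment, N m; "opening": finger opening in m; "grasp_force": force on a finger pad.
Only numpy, scipy, OpenCV 4.12 (cv2) and the standard library are available. Lean on these libraries where they do the work, as an engineer would, in place of code of your own. Each camera call takes 0.05 s, during which the arm holds its last target. There are 200 camera calls.

## Working session

There is one attempt and no reset: what is moved stays moved. The work goes in short steps, Python scripts to look and compute and a shell command to move; the robot and the scene stay as the last step left them, time stands still between calls to the robot, and variables do not carry over. Pictures are saved under pics/ and viewed, at most 10 in all, crops included, and the job is handed in when it is done.

```bash
ls; mkdir -p pics; cat > h.py <<'E'
import numpy as np, cv2
from workcell import bot
def ray(name,u,v,z):
    i=bot.camera_info(name);K=np.array(i["mtx"]);T=np.array(i["extrinsics"])
    d=T[:3,:3]@np.linalg.solve(K,[u,v,1]);o=T[:3,3]
    return o+d*(z-o[2])/d[2]
def proj(name,p):
    i=bot.camera_info(name);K=np.array(i["mtx"]);T=np.linalg.inv(np.array(i["extrinsics"]))
    q=K@(T[:3,:3]@np.array(p)+T[:3,3]);return q[:2]/q[2]
E
python3 - <<'E'
from h import *
o=bot.get_obs();print(o["ee_pos"],o["tcp_rot"],o["time"],o["opening"])
for n in("top","scene"):
    im=bot.camera(n);cv2.imwrite(f"pics/{n}0.png",im)
    print(n,np.round(bot.camera_info(n)["extrinsics"],3).tolist())
E
```

```text
drive.py
pics
workcell.py
[ 0.16706817 -0.52380154  0.2555911 ] [-1.79924679e+02 -7.29369973e-04  1.76887510e+01] 0.0 0.08519619411712662
top [[0.006, -0.995, 0.103, 0.445], [-1.0, -0.005, 0.01, 0.015], [-0.01, -0.103, -0.995, 1.217], [0.0, 0.0, 0.0, 1.0]]
scene [[0.791, 0.519, -0.325, 0.923], [0.612, -0.667, 0.424, -0.398], [0.003, -0.534, -0.845, 0.96], [0.0, 0.0, 0.0, 1.0]]
```

View pics/top0.png

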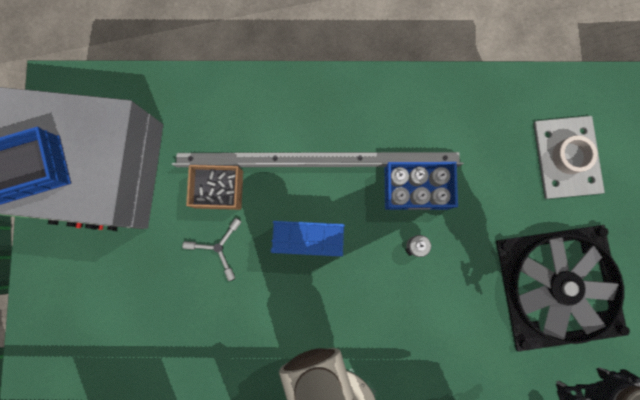

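View pics/scene0.png

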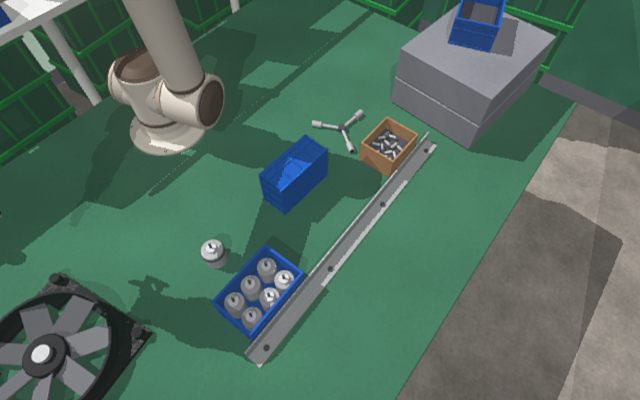

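The top view shows the fallen bin at about (308,238), the rail face along row ~163, the full bin at (421,186), the carton at (214,187), the wrench at (217,247) and the motor at (420,246). I'll enlarge it to read edges.

```bash
python3 - <<'E'
import cv2
im=cv2.imread("pics/top0.png")[140:290,170:470]
cv2.imwrite("pics/crop0.png",cv2.resize(im,(800,400),interpolation=cv2.INTER_CUBIC))
E
```

```text
(no output)
```

View pics/crop0.png

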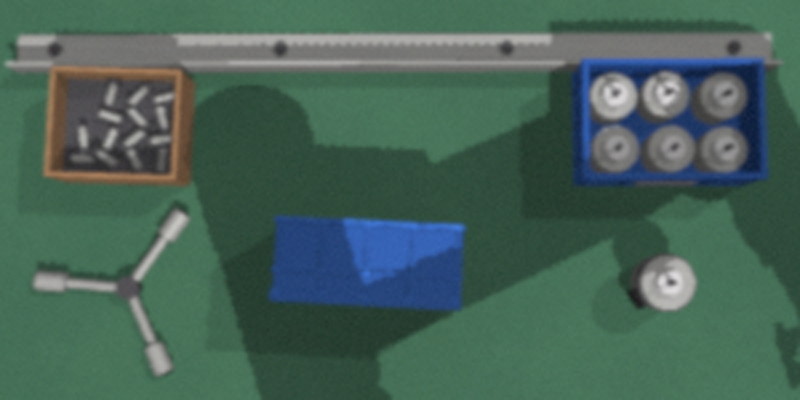

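```bash
python3 - <<'E'
from h import *
def P(x,y,z): return np.round(ray("top",170+x/2.6667-.5+.19,140+y/2.6667-.5+.19,z),4)
for n,x,y,z in [("bin far L",275,216,.12),("far R",465,225,.12),("near R",460,309,.12),("near L",270,300,.12),
("rail L",8,66,.04),("rail R",780,65,.04),
("full TL",584,60,.08),("TR",766,60,.08),("BR",768,182,.08),("BL",575,184,.08),
("cart TL",52,67,.075),("cart TR",182,69,.075),("cart BR",178,182,.075),("BL",45,176,.075),
("motor",668,283,.075),("wr c",127,288,.02),("wr",180,215,.02),("wr",160,368,.02)]:
    print(n,P(x,y,z))
E
```

```text
bin far L [0.5073 0.1558 0.12  ]
far R [ 0.4997 -0.0238  0.12  ]
near R [ 0.4211 -0.0192  0.12  ]
near L [0.4284 0.159  0.12  ]
rail L [0.6649 0.4442 0.04  ]
rail R [ 0.6692 -0.3487  0.04  ]
full TL [ 0.6658 -0.1429  0.08  ]
TR [ 0.6665 -0.3227  0.08  ]
BR [ 0.5454 -0.3216  0.08  ]
BL [ 0.5424 -0.1329  0.08  ]
cart TL [0.6576 0.3873 0.075 ]
cart TR [0.6561 0.2571 0.075 ]
cart BR [0.5429 0.2581 0.075 ]
BL [0.5482 0.3901 0.075 ]
motor [ 0.4465 -0.2233  0.075 ]
wr c [0.4382 0.3193 0.02  ]
wr [0.5134 0.2668 0.02  ]
wr [0.3574 0.283  0.02  ]
```
Bin: 80 mm in x ✓, 180 in y ✓. Rail face x ≈ 0.667; direction: yaw ≈ atan(...): y axis from R to L: (-0.0043,0.793) -> rail yaw +0.31°. Bin yaw: far edge L->R: (-.0076,-.1796): y-axis (R->L) = (0.0076,.1796) -> yaw = -2.4°; near: (0.0073,.178)-> -2.4. So bin rotated -2.4+... vs rail 0.3: 2.7° off; needs some rotation of ~+2.7°. Limit 3.15°. Pushing flush against the rail aligns anyway.

The manual's scale: shifts go in cm and turns go in units of 2 degrees. Converting my numbers, -0.168 m is -16.8, -0.135 m is -13.5.

```bash
echo '{"offsets":[[2.4, -3.4, 0, 0, 0.085], [4.8, -6.7, 0, 0, 0.085], [7.3, -10.1, 0, 0, 0.085], [9.7, -13.5, 0, 0, 0.085], [12.1, -16.8, 0, 0, 0.085]]}' > mv.in && python3 drive.py mv.in
echo '{"offsets":[[2.4, -3.4, 0, 0, 0.085], [4.8, -6.7, 0, 0, 0.085], [7.3, -10.1, 0, 0, 0.085], [9.7, -13.5, 0, 0, 0.085], [12.1, -16.8, 0, 0, 0.085]]}' > mv.in && python3 drive.py mv.in
echo '{"offsets":[[2.4, -3.4, 0, 2.5, 0.085], [4.8, -6.7, 0, 5, 0.085], [7.3, -10.1, 0, 7.5, 0.085], [9.7, -13.5, 0, 10.05, 0.085], [12.1, -16.8, 0, 10.05, 0.085]]}' > mv.in && python3 drive.py mv.in
```

```text
time: 0.52
ee_pos: [0.2312, -0.3253, 0.2558]
tcp_rot: [-180.0, 0.0, 17.6]
wrist_force: [0.9, -0.3, 1.0]
opening: 0.0851
grasp_force: 0.0
time: 0.93
ee_pos: [0.2953, -0.1285, 0.2562]
tcp_rot: [180.0, -0.0, 17.6]
wrist_force: [1.9, -0.1, -0.4]
opening: 0.085
grasp_force: 0.0
time: 1.35
ee_pos: [0.3504, 0.0043, 0.2562]
tcp_rot: [-178.6, -0.0, 0.1]
wrist_force: [0.4, -0.0, 0.6]
opening: 0.0849
grasp_force: 0.0
```

```bash
echo '{"offsets":[[0, 0, 0, 0, 0.085], [0, 0, 0, 0, 0.085]]}' > mv.in && python3 drive.py mv.in
```

```text
time: 1.52
ee_pos: [0.3501, 0.0013, 0.2559]
tcp_rot: [-178.7, 0.1, -0.7]
wrist_force: [-0.0, 0.0, 0.7]
opening: 0.085
grasp_force: 0.0
```

Converted, -0.067 m is -6.7, 0.11 m is 11, 1.7 degrees is 0.85.

```bash
echo '{"offsets":[[1, -3.4, 0, 0.85, 0.085], [2, -6.7, 2, 0.85, 0.085], [2, -6.7, 5.5, 0.85, 0.085], [2, -6.7, 9, 0.85, 0.085], [2, -6.7, 11, 0.85, 0.085]]}' > mv.in && python3 drive.py mv.in
echo '{"offsets":[[0, 0, 0, 0, 0.085], [0, 0, 0, 0, 0.085]]}' > mv.in && python3 drive.py mv.in
python3 - <<'E'
from h import *
a=bot.camera("wrist");b=bot.camera("scene")[80:280,180:420];b=cv2.resize(b,(480,400))
cv2.imwrite("pics/w1.png",cv2.resize(np.hstack([a,b]),(800,286),interpolation=cv2.INTER_AREA))
E
```

```text
time: 1.93
ee_pos: [0.3704, 0.0079, 0.1675]
tcp_rot: [-177.3, 0.1, -0.7]
wrist_force: [-0.1, 0.6, -0.3]
opening: 0.0855
grasp_force: 0.0
time: 2.1
ee_pos: [0.3696, 0.0082, 0.1685]
tcp_rot: [-177.3, 0.2, -0.6]
wrist_force: [-0.0, 0.1, 0.3]
opening: 0.0853
grasp_force: 0.0
```

View pics/w1.png

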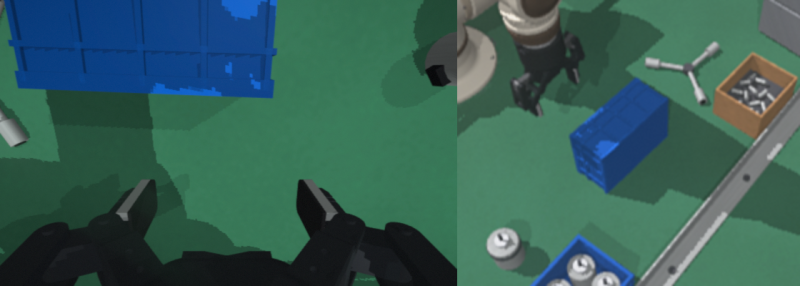

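The wrist view shows the bin ahead (top edge at row ~90) with nothing touching it, but the sideways move stalled and the tool tilted, so I'll look at the joints.

```bash
python3 - <<'E'
from h import *
o=bot.get_obs();print(np.round(o["q"],2),o["ee_pos"],o["tcp_rot"])
print(np.round(bot.camera_info("wrist")["extrinsics"],3))
E
```

```text
[ -0.59 -20.8  -22.4   88.39   2.72 179.97] [0.3706163  0.00852622 0.17033048] [-1.77278921e+02 -1.70629511e-02 -5.62557084e-01]
[[-0.01  -0.96  -0.28   0.443]
 [-0.999 -0.004  0.049  0.003]
 [-0.048  0.28  -0.959  0.288]
 [ 0.     0.     0.     1.   ]]
```

Converted, -0.04 m is -4, -0.02 m is -2, -35 degrees is -17.5.

```bash
echo '{"offsets":[[0, 0, -2, -3.5, 0.085], [0, 0, -4, -7, 0.085], [0, 0, -4, -10.5, 0.085], [0, 0, -4, -14, 0.085], [0, 0, -4, -17.5, 0.085]]}' > mv.in && python3 drive.py mv.in
for i in 1 2 3; do :; done
echo '{"offsets":[[0, 0, 0, -3.5, 0.085], [0, 0, 0, -7, 0.085], [0, 0, 0, -10.5, 0.085], [0, 0, 0, -14, 0.085], [0, 0, 0, -17.5, 0.085]]}' > mv.in && python3 drive.py mv.in
echo '{"offsets":[[0, 0, 0, -3.5, 0.085], [0, 0, 0, -7, 0.085], [0, 0, 0, -10.5, 0.085], [0, 0, 0, -14, 0.085], [0, 0, 0, -17.5, 0.085]]}' > mv.in && python3 drive.py mv.in
echo '{"offsets":[[0, 0, 0, -3.5, 0.085], [0, 0, 0, -7, 0.085], [0, 0, 0, -10.5, 0.085], [0, 0, 0, -14, 0.085], [0, 0, 0, -17.5, 0.085]]}' > mv.in && python3 drive.py mv.in
echo '{"offsets":[[0, 0, 0, -3.5, 0.085], [0, 0, 0, -7, 0.085], [0, 0, 0, -10.5, 0.085], [0, 0, 0, -14, 0.085], [0, 0, 0, -17.5, 0.085]]}' > mv.in && python3 drive.py mv.in
echo '{"offsets":[[0, 0, 0, 0, 0.085], [0, 0, 0, 0, 0.085]]}' > mv.in && python3 drive.py mv.in
```

```text
time: 2.62
ee_pos: [0.371, 0.007, 0.211]
tcp_rot: [-177.9, -1.7, 34.8]
wrist_force: [0.4, 0.1, 0.1]
opening: 0.085
grasp_force: 0.0
time: 3.03
ee_pos: [0.3708, 0.007, 0.2107]
tcp_rot: [-179.2, -2.6, 69.8]
wrist_force: [-0.1, -0.7, -0.1]
opening: 0.0847
grasp_force: 0.0
time: 3.45
ee_pos: [0.3708, 0.007, 0.2107]
tcp_rot: [179.2, -2.6, 104.9]
wrist_force: [-0.6, -0.6, -1.0]
opening: 0.0849
grasp_force: 0.0
time: 3.87
ee_pos: [0.3708, 0.007, 0.2107]
tcp_rot: [177.9, -1.7, 139.9]
wrist_force: [0.1, -0.3, -0.1]
opening: 0.085
grasp_force: 0.0
time: 4.28
ee_pos: [0.3708, 0.007, 0.2107]
tcp_rot: [177.3, -0.1, 174.9]
wrist_force: [0.6, -0.4, 0.2]
opening: 0.0848
grasp_force: 0.0
time: 4.45
ee_pos: [0.3706, 0.007, 0.21]
tcp_rot: [177.3, -0.2, 174.3]
wrist_force: [0.0, -1.0, 0.2]
opening: 0.0851
grasp_force: 0.0
```

```bash
cat >> h.py <<'E'
from scipy.spatial.transform import Rotation as Ro
def to(p):
    o=bot.get_obs();R=Ro.from_euler("xyz",o["tcp_rot"],degrees=True)
    return np.round(R.inv().apply(np.array(p)-o["ee_pos"]),4)
E
python3 -c "
from h import *
print(to([.37,.068,.117]),to([.395,.068,.117]))"
```

```text
[0.0063 0.0562 0.0958] [-0.0185  0.0586  0.0959]
```

```bash
echo '{"offsets":[[0.6, 3, 0, -1.65, 0.085], [0.6, 5.6, 2, -1.65, 0.085], [0.6, 5.6, 5.5, -1.65, 0.085], [0.6, 5.6, 9, -1.65, 0.085], [0.6, 5.6, 9.6, -1.65, 0.085]]}' > mv.in && python3 drive.py mv.in
echo '{"offsets":[[0, 0, 0, 0, 0.085], [0, 0, 0, 0, 0.085]]}' > mv.in && python3 drive.py mv.in
python3 - <<'E'
from h import *
b=bot.camera("scene")[70:270,180:420]
cv2.imwrite("pics/s2.png",cv2.resize(b,(600,500)))
print(to([.41,.068,.117]),to([.485,.068,.137]),np.round(bot.get_obs()["q"],1))
E
```

```text
time: 4.87
ee_pos: [0.3673, 0.0681, 0.1112]
tcp_rot: [177.4, -0.5, 177.7]
wrist_force: [-1.9, -0.3, -0.9]
opening: 0.085
grasp_force: 0.0
time: 5.03
ee_pos: [0.3699, 0.0678, 0.1171]
tcp_rot: [177.3, -0.1, 177.7]
wrist_force: [0.3, 0.6, 1.7]
opening: 0.0848
grasp_force: 0.0
[-0.0396  0.0017  0.0008] [-0.1146  0.0056 -0.0191] [  8.5 -20.4 -27.9  82.    2.7  10.8]
```

View pics/s2.png

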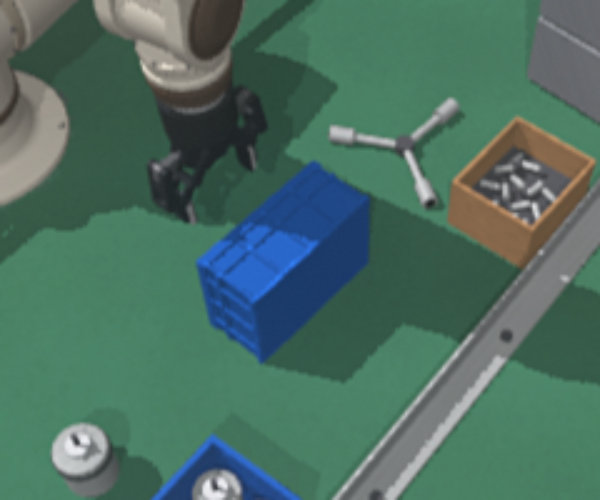

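The gripper stands in front of the bin's mouth, fingers spread and centred, tips below the upper rim (bin top at about (285,235)). Now I push gently, rising along the arc.

Converted, -0.04 m is -4, -0.036 m is -3.6.

```bash
echo '{"offsets":[[-1, 0.1, 0, 0, 0.085], [-2, 0.1, 0, 0, 0.085], [-3, 0.2, 0, 0, 0.085], [-3.6, 0.2, 0.1, 0, 0.085], [-4, 0.2, 0.1, 0, 0.085]]}' > mv.in && python3 drive.py mv.in
echo '{"offsets":[[-0.3, 0, 0, 0, 0.085], [-0.6, 0, -0.1, 0, 0.085], [-0.9, 0, -0.3, 0, 0.085], [-1.2, 0, -0.5, 0, 0.085], [-1.5, 0, -0.7, 0, 0.085]]}' > mv.in && python3 drive.py mv.in
echo '{"offsets":[[-0.3, 0, -0.2, 0, 0.085], [-0.6, 0, -0.4, 0, 0.085], [-0.9, 0, -0.6, 0, 0.085], [-1.2, 0, -0.7, 0, 0.085], [-1.5, 0, -0.8, 0, 0.085]]}' > mv.in && python3 drive.py mv.in
```

```text
time: 5.5
ee_pos: [0.4108, 0.0683, 0.1159]
tcp_rot: [177.3, -0.0, 177.8]
wrist_force: [0.1, -0.4, -0.8]
opening: 0.0848
grasp_force: 0.0
time: 5.92
ee_pos: [0.4246, 0.0676, 0.1217]
tcp_rot: [177.3, -0.2, 177.9]
wrist_force: [0.0, -0.4, -0.0]
opening: 0.0849
grasp_force: 0.2
time: 6.33
ee_pos: [0.4397, 0.0667, 0.1295]
tcp_rot: [177.3, -0.2, 177.9]
wrist_force: [-1.0, 0.6, -0.5]
opening: 0.0851
grasp_force: 0.3
```

```bash
python3 - <<'E'
from h import *
b=bot.camera("scene")[70:270,180:420]
cv2.imwrite("pics/s3.png",cv2.resize(b,(600,500)))
E
```

```text
(no output)
```

View pics/s3.png

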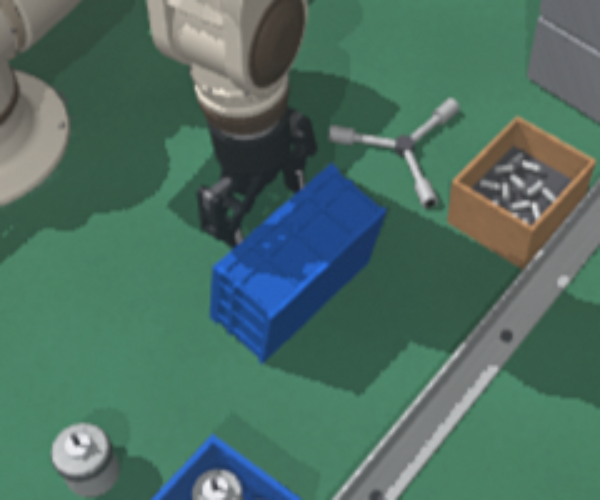

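The bin is tipping about its heel (bottom corner still at (262,360), top edge shifted right); continue along the arc.

```bash
echo '{"offsets":[[-0.3, 0, -0.1, 0, 0.085], [-0.6, 0, -0.2, 0, 0.085], [-0.9, 0, -0.3, 0, 0.085], [-1.2, 0, -0.4, 0, 0.085], [-1.5, 0, -0.5, 0, 0.085]]}' > mv.in && python3 drive.py mv.in
echo '{"offsets":[[-0.3, 0, -0.1, 0, 0.085], [-0.6, 0, -0.2, 0, 0.085], [-0.9, 0, -0.3, 0, 0.085], [-1.2, 0, -0.4, 0, 0.085], [-1.5, 0, -0.4, 0, 0.085]]}' > mv.in && python3 drive.py mv.in
echo '{"offsets":[[-0.3, 0, 0, 0, 0.085], [-0.6, 0, 0, 0, 0.085], [-0.9, 0, 0, 0, 0.085], [-0.9, 0, 0, 0, 0.085], [-0.9, 0, 0, 0, 0.085]]}' > mv.in && python3 drive.py mv.in
python3 - <<'E'
from h import *
b=bot.camera("scene")[70:270,180:420]
cv2.imwrite("pics/s4.png",cv2.resize(b,(600,500)))
E
```

```text
time: 6.8
ee_pos: [0.4547, 0.0659, 0.1343]
tcp_rot: [177.3, -0.2, 177.9]
wrist_force: [-0.0, 0.4, 0.1]
opening: 0.0849
grasp_force: 0.1
time: 7.22
ee_pos: [0.4698, 0.0651, 0.1384]
tcp_rot: [177.3, -0.1, 177.9]
wrist_force: [0.3, -0.3, 0.1]
opening: 0.0849
grasp_force: 0.0
time: 7.63
ee_pos: [0.4784, 0.0648, 0.138]
tcp_rot: [177.3, -0.2, 177.9]
wrist_force: [0.4, 0.2, 0.2]
opening: 0.085
grasp_force: 0.0
```

View pics/s4.png

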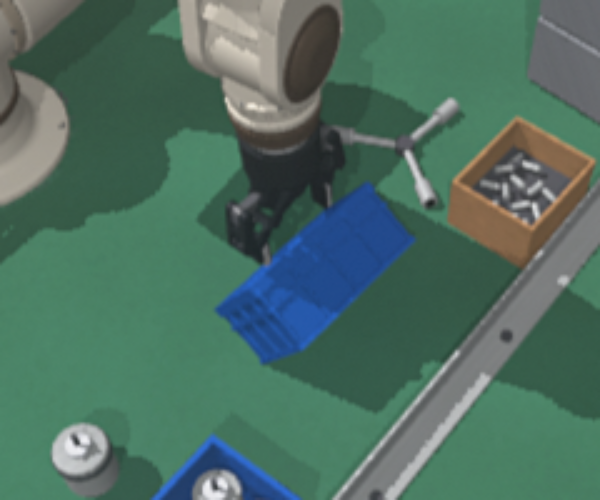

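The bin leans past its balance, about 35° or more, heel unmoved. I hold still while it falls and look again.

Converted, -0.006 m is -0.6, -0.003 m is -0.3.

```bash
echo '{"offsets":[[-0.3, 0, 0, 0, 0.085], [-0.6, 0, 0, 0, 0.085], [-0.6, 0, 0, 0, 0.085], [-0.6, 0, 0, 0, 0.085], [-0.6, 0, 0, 0, 0.085]]}' > mv.in && python3 drive.py mv.in
python3 - <<'E'
from h import *
b=bot.camera("scene")[70:270,180:420]
t=bot.camera("top");cv2.imwrite("pics/t5f.png",t);t=t[140:290,170:470]
cv2.imwrite("pics/s5.png",np.vstack([cv2.resize(b,(300,200)),cv2.resize(t,(800,400),interpolation=3)]) if 0 else np.vstack([cv2.resize(t,(780,390),interpolation=3)]+[cv2.copyMakeBorder(cv2.resize(b,(252,210)),0,0,0,528,0)]))
print(to([.478,.068,.2]),to([.44,.068,.2]),to([.44,.068,.05]))
E
```

```text
time: 8.1
ee_pos: [0.4844, 0.0646, 0.1381]
tcp_rot: [177.3, -0.2, 177.9]
wrist_force: [-0.2, -0.1, 0.5]
opening: 0.0852
grasp_force: 0.0
[ 0.0066  0.0061 -0.0616] [ 0.0446  0.0047 -0.0616] [ 0.0442 -0.0024  0.0883]
```

View pics/s5.png

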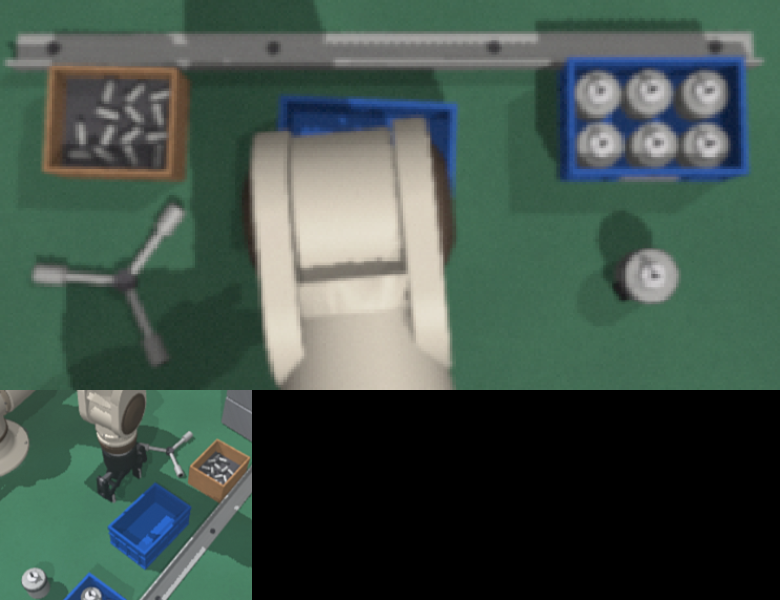

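The bin is upright on its base, far rim from (282,98) to (456,104) in the top crop, neighbours untouched. I back off, descend behind it and square the tool to the rail.

Converted, 0.05 m is 5, 0.03 m is 3, -2.4 degrees is -1.2.

```bash
echo '{"offsets":[[1.5, 0.1, 0, 0, 0.085], [3, 0.3, 0, 0, 0.085], [5, 0.4, 0, -0.6, 0.085], [5, 0.3, 2, -1.2, 0.085], [5, 0.1, 5, -1.2, 0.085]]}' > mv.in && python3 drive.py mv.in
echo '{"offsets":[[0, -0.1, 2, 0, 0.085], [0, -0.2, 3.8, 0, 0.085], [0, -0.2, 3.8, 0, 0.085], [0, -0.2, 3.8, 0, 0.085]]}' > mv.in && python3 drive.py mv.in
python3 - <<'E'
from h import *
for x,y in((282,98),(456,104)): print(ray("top",170+x/2.6-.3,140+y/2.6-.3,.08))
print(to([.487,.068,.05]),to([.534,.068,.05]))
E
```

```text
time: 8.62
ee_pos: [0.4355, 0.0702, 0.0907]
tcp_rot: [177.2, 0.3, -179.6]
wrist_force: [0.3, -0.5, -0.9]
opening: 0.0851
grasp_force: 0.0
time: 8.95
ee_pos: [0.4338, 0.0695, 0.0501]
tcp_rot: [177.3, -0.1, -179.7]
wrist_force: [1.0, -0.2, 0.3]
opening: 0.085
grasp_force: 0.0
[0.62392796 0.14881337 0.08      ]
[ 0.61854218 -0.02774997  0.08      ]
[-0.0532 -0.0018 -0.0001] [-0.1002 -0.002  -0.0002]
```

Converted, -0.05 m is -5, -0.046 m is -4.6.

```bash
echo '{"offsets":[[-1.5, -0.3, 0, 0, 0.085], [-3, -0.6, 0, 0, 0.085], [-4, -0.8, 0, 0, 0.085], [-4.6, -0.8, 0, 0, 0.085], [-5, -0.8, 0, 0, 0.085]]}' > mv.in && python3 drive.py mv.in
echo '{"offsets":[[-0.4, 0, 0, 0, 0.085], [-0.8, 0, 0, 0, 0.085], [-1.2, 0, 0, 0, 0.085], [-1.6, 0, 0, 0, 0.085], [-2, 0, 0, 0, 0.085]]}' > mv.in && python3 drive.py mv.in
echo '{"offsets":[[-0.4, 0, 0, 0, 0.085], [-0.8, 0, 0, 0, 0.085], [-1.2, 0, 0, 0, 0.085], [-1.5, 0, 0, 0, 0.085], [-1.8, 0, 0, 0, 0.085]]}' > mv.in && python3 drive.py mv.in
echo '{"offsets":[[-0.2, 0, 0, 0, 0.085], [-0.4, 0, 0, 0, 0.085], [-0.6, 0, 0, 0, 0.085], [-0.8, 0, 0, 0, 0.085]]}' > mv.in && python3 drive.py mv.in
```

```text
time: 9.37
ee_pos: [0.4853, 0.0618, 0.0507]
tcp_rot: [177.3, -0.0, -179.8]
wrist_force: [0.1, -0.4, 0.0]
opening: 0.0847
grasp_force: 0.0
time: 9.78
ee_pos: [0.5045, 0.0619, 0.0499]
tcp_rot: [177.3, -0.1, -179.7]
wrist_force: [-1.7, -0.2, -0.0]
opening: 0.0851
grasp_force: 0.0
time: 10.2
ee_pos: [0.5227, 0.062, 0.0499]
tcp_rot: [177.3, -0.1, -179.7]
wrist_force: [-2.6, 0.3, 0.5]
opening: 0.0848
grasp_force: 0.0
time: 10.53
ee_pos: [0.5305, 0.062, 0.0498]
tcp_rot: [177.3, -0.1, -179.7]
wrist_force: [-2.5, -0.1, 0.1]
opening: 0.0847
grasp_force: 0.0
```

Still only sliding friction (2.5 N); creep until the rail stops it.

Converted, -0.003 m is -0.3, -0.002 m is -0.2.

```bash
echo '{"offsets":[[-0.1, 0, 0, 0, 0.085], [-0.2, 0, 0, 0, 0.085], [-0.3, 0, 0, 0, 0.085]]}' > mv.in && python3 drive.py mv.in
echo '{"offsets":[[-0.1, 0, 0, 0, 0.085], [-0.2, 0, 0, 0, 0.085]]}' > mv.in && python3 drive.py mv.in
```

```text
time: 10.78
ee_pos: [0.5335, 0.062, 0.0499]
tcp_rot: [177.3, -0.0, -179.7]
wrist_force: [-1.1, 0.3, 0.3]
opening: 0.0846
grasp_force: 0.0
time: 10.95
ee_pos: [0.5354, 0.0621, 0.0499]
tcp_rot: [177.3, -0.0, -179.7]
wrist_force: [-2.2, 0.1, -0.0]
opening: 0.0852
grasp_force: 0.0
```

Converted, -0.001 m is -0.1.

```bash
echo '{"offsets":[[-0.1, 0, 0, 0, 0.085], [-0.1, 0, 0, 0, 0.085]]}' > mv.in && python3 drive.py mv.in
echo '{"offsets":[[-0.1, 0, 0, 0, 0.085], [-0.1, 0, 0, 0, 0.085]]}' > mv.in && python3 drive.py mv.in
echo '{"offsets":[[-0.1, 0, 0, 0, 0.085], [-0.1, 0, 0, 0, 0.085]]}' > mv.in && python3 drive.py mv.in
```

```text
time: 11.12
ee_pos: [0.5366, 0.0621, 0.0499]
tcp_rot: [177.3, -0.0, -179.7]
wrist_force: [-0.0, 1.5, -0.2]
opening: 0.085
grasp_force: 0.0
time: 11.28
ee_pos: [0.5368, 0.0622, 0.0497]
tcp_rot: [177.3, -0.1, -179.7]
wrist_force: [-4.6, 1.1, 1.1]
opening: 0.0848
grasp_force: 0.0
time: 11.45
ee_pos: [0.537, 0.0623, 0.0496]
tcp_rot: [177.3, -0.2, -179.8]
wrist_force: [-9.5, 2.0, 3.8]
opening: 0.0848
grasp_force: 0.0
```

The rail has stopped it (force rises to 9.5 N at x=0.537). Back off, lift clear and check.

```bash
echo '{"offsets":[[0.4, 0, 0, 0, 0.085], [1.5, 0, 0, 0, 0.085], [4, 0, 0, 0, 0.085], [8, 0, 0, 0, 0.085], [12, 0, 0, 0, 0.085]]}' > mv.in && python3 drive.py mv.in
echo '{"offsets":[[4, 0, -2, 0, 0.085], [8, 0, -4, 0, 0.085], [12, 0, -8, 0, 0.085], [14, 0, -12, 0, 0.085], [14, 0, -12, 0, 0.085]]}' > mv.in && python3 drive.py mv.in
python3 - <<'E'
from h import *
t=bot.camera("top")[140:290,170:470]
cv2.imwrite("pics/t6.png",cv2.resize(t,(800,400),interpolation=3))
E
```

```text
time: 11.87
ee_pos: [0.4176, 0.0615, 0.0497]
tcp_rot: [177.3, -0.0, -179.8]
wrist_force: [-0.1, 0.1, 1.5]
opening: 0.0852
grasp_force: 0.0
time: 12.28
ee_pos: [0.277, 0.0551, 0.1733]
tcp_rot: [177.3, 0.2, -179.7]
wrist_force: [0.4, -0.6, 0.4]
opening: 0.0847
grasp_force: 0.0
```

View pics/t6.png

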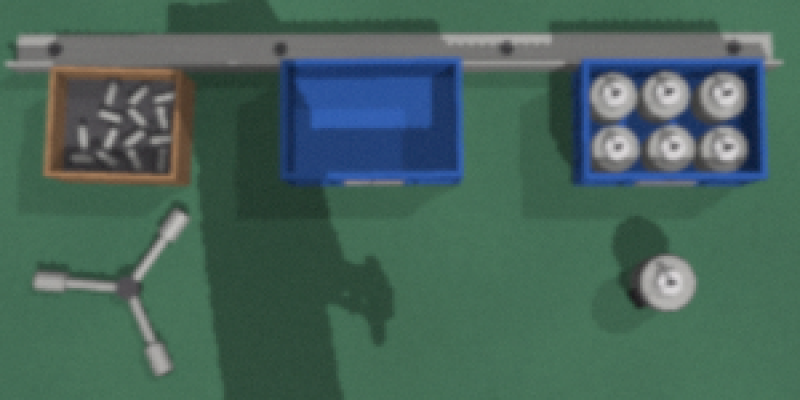

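The bin stands upright, its far rim at row 60 from (283,60) to (462,59), level with the full bin's (584,60)–(766,60). It is square to the rail, and everything else is where it was. I hand the job in.

```bash
echo '{"offsets":[[0, 0, 0, 0, 0.085], [0, 0, 0, 0, 0.085]]}' > mv.in && python3 drive.py mv.in; python3 -c "
from workcell import bot
print(bot.job_done())"
```

```text
time: 12.5
ee_pos: [0.2791, 0.0553, 0.1699]
tcp_rot: [177.3, 0.1, -179.7]
wrist_force: [-0.2, -0.3, -0.9]
opening: 0.0848
grasp_force: 0.0
the job is handed in; nothing more can be done
None
```

The blue bin was tipped upright and pushed flush and square against the rail in the gap; in the last top picture nothing else had moved, and I handed the job in after about 12.5 s (no verdict was returned).

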